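# Pack the marking pens and click the case shut

### The job

The china has been catalogued, so put the two marking pens away: drop each pen cap-end down into the compartment of its own colour in the upright grey case, so that it sinks fully to the bottom. Then swing the open lid over and press its front edge down until it clicks fully shut, without leaning hard on the case. Leave the plates and the saucer where they are.

Things in the scene. Friction and masses are not known exactly. Their poses are not given: they have to be found in the camera images.
- pen_blue: Blue-and-white capped round pen, 18 mm across, 130 mm long, 35 g, balanced at mid-length. Origin: centre of its cap end (45 mm blue cap, last 12 mm tapers to 12 mm), the lower end at the start; own z runs along it to the other end. It leans in a groove of the rest, 30 degrees from vertical towards the rest's +x; its top 50 mm stands free. A straight upward lift frees it.
- pen_orange: Orange-and-white pen, otherwise the same as the blue one, in the other groove. Which groove holds which pen varies.
- rest: Light wooden pen rest, fixed, base 120 x 150 x 12 mm, 95 mm high. Origin: underside, z up; grooves at y = +40 and -40 mm; pens lean to its +x, roughly away from the robot. A 12 mm wide rib under each pen reaches 78 mm up the pen from its cap end; side rails (39 mm over both) reach 46 mm up it.
- case: Upright grey case, fixed. Origin: on the table under the middle of the compartments, z up, +x towards the lid's hinge (roughly away from the robot). Outside 36 (x) x 68 (y) mm, rim 142 mm up, inner floor 4 to 6 mm up, 4 mm walls; hinge bridge behind to x = 34 mm; black foot 110 x 120 x 6 mm. Two 28 x 28 mm compartments, rim and wall patches blue at +y, orange at -y.
- slot_blue (a point): Centre of the mouth of the blue-rimmed compartment, at rim height; axes as the case.
- slot_orange (a point): Centre of the mouth of the orange-rimmed compartment, at rim height; axes as the case.
- lid (a joint): Angle of the white lid, rad: 0 shut, pi/2 upright; starts leaning back at 1.75 to 2.0, stop at 2.1. Its stiff hinge stays where left (about 0.5 N at the free edge moves it). Below 0.2 a front tongue meets a sprung catch: pressing near the free edge meets a peak of about 9 N at 0.19 to 0.13; past about 0.07 it snaps to 0 by itself and stays.
- lid_hinge (a point): Middle of the lid's hinge line, 4 mm above the rim, 34 mm behind the case's origin (case +x); the hinge runs along the case's y. Axes as the case.
- lid_edge (a point): Middle of the lid's free edge on its outer face (upper when shut), 64 mm from the hinge, with a small red strip. Lid 64 mm long, 68 mm wide, 5 mm thick; shut, its upper face is 148.5 mm above the table. Site x axis: from free edge to hinge; z: out of the outer face.
- plate_a: China plate with red-brown rim, 180 mm across, 19 mm high, loose; origin under its centre. Not to be moved.
- plate_b: Second such plate, 160 mm across. Not to be moved.
- saucer: Saucer with red-brown rim, 130 mm across, 19 mm high, loose; origin under its centre. Not to be moved.
Things that resemble listed ones, but are neither listed nor needed, are in the scene too. What is shaped like the pen_blue but purple is not meant.

How it is judged:
By the outcome, as a careful person would: the job done as asked, in the order asked, and still so for the second after the job is handed in, with the robot touching nothing.
It also fails if it takes over 69 s, if anything falls off the work surface, if the arm or the gripper's body presses on something with over 40 N, if the wrist force passes 120 N, or if a joint passes its speed limit or range.

### The arm

A 6-joint arm with a two-finger parallel gripper is mounted at the origin on the work surface. World frame = base frame: x ahead of the robot, y to its left, z up, the work surface at z = 0. Lengths are in m, angles in degrees, forces in N, time in s.
With the tool pointing down it reaches from about 0.4 to 0.825 m from the base axis. Payload 7 kg.
Tool frame: the origin (TCP) lies on the mounting face of the last link; the fingertips stand nose_length ahead of it and the grasp point (between the pads) lies 159 mm ahead of it (nose_length is the distance from the TCP to the fingertips, in m); z points along the fingers, y is the direction in which the jaws open and shut (so a half turn about z gives the same grasp; the last joint's range is limited). The gripper opens to 88 mm and grips with 3 to 60 N. Pads are 19 mm wide; open, the fingers measure 130 mm over their backs; the gripper's body (78 mm by 193 mm) begins 47 mm behind the grasp point.
Start: joints at [86.522, 20.546, 0.682, 0, -70.136, -16.507], TCP at [0.231, 0.634, 0.405] pointing down, gripper open.
Joint ranges: [-176.03, 176.03], [-82.01, 121.73], [-58.28, 71.71], [-173.87, 95.51], [-174.79, -0.11], [-173.66, 173.66]. Speed limits (degrees/s): [136.94, 136.94, 172.46, 180, 180, 180].

### API

Orientations are given as [roll, pitch, yaw] about the fixed x, y, z axes, in that order (R = Rz(yaw) Ry(pitch) Rx(roll)).
In Python, from plant import goto, line_to, move_joints, move_gripper, sleep, inverse_kinematics, snapshot, PlanningError, hand_in, read_t, read_joint_pos, read_joint_vel, read_joint_efforts, read_ee_pos, read_eef_rot, read_contact_force, read_torque, read_grip_width, nose_length gives the robot as it stands. The module is installed in compiled form; this text tells all that it offers. Calls block until the motion is done:
- goto(position, orientation): joint-space move of the TCP to a pose.
- line_to(position, ori=None, v=0.15): straight line of the TCP; ori=None keeps the orientation; v is the mean speed in m/s.
- move_joints(angles): joint-space move.
- move_gripper(opening, strength=None): finger opening in m; strength is the grip in N (None keeps the last); returns when the fingers have stopped.
- sleep(seconds).
- inverse_kinematics(position, orientation): joint angles nearest the present ones, or None.
- snapshot(name): name is "side" or "top"; returns a dict with "color" (480x640x3 uint8, red, green, blue), "K" (3x3 intrinsics, pixels), "R" (3x3) and "t" (3): a world point X has camera coordinates R X + t. Camera axes: x right, y down, z forward; pixel columns grow to the right and rows downward; lengths in m; the calibration is good to about 2 mm. A picture is of the moment at which its call begins. There is no depth.
A pose or a line that the arm cannot do raises PlanningError and nothing moves.
- hand_in(): hands the job in, once; it reports no verdict.
Readings, each from a call of its own:
- read_t(): time.
- read_joint_pos(): joint angles.
- read_joint_vel(): joint speeds.
- read_joint_efforts(): joint torques, N m.
- read_ee_pos(): TCP position.
- read_eef_rot(): TCP orientation.
- read_contact_force(): force on the tool from outside, world axes, zero at the start.
- read_torque(): the same for the moment, N m.
- read_grip_width(): finger opening in m.
Only numpy, scipy, OpenCV 4.12 (cv2) and the standard library are available. Lean on these libraries where they do the work, as an engineer would, in place of code of your own. Each camera call takes 0.05 s, during which the arm holds its last target.

## Working session

There is one attempt and no reset: what is moved stays moved. The work goes in short steps, each a Python script; the robot and the scene stay as the last script left them, time stands still between calls to the robot, and variables do not carry over. Pictures are saved under pics/ and viewed, and the job is handed in when it is done.

```bash
mkdir -p pics; python3 - <<'E'
from plant import *
import cv2,numpy as np
print(read_t(),nose_length if not callable(nose_length) else nose_length(),read_grip_width(),read_ee_pos(),read_eef_rot())
for n in("side","top"):
    s=snapshot(n);cv2.imwrite(f"pics/{n}0.png",s["color"][:,:,::-1]);np.savez(f"{n}0.npz",**s)
    print(n,s["K"].tolist(),(-s["R"].T@s["t"]).round(3),s["R"].round(3).tolist())
E
```

```text
0.0 0.1781 0.08804125469832012 [0.23061986 0.63416516 0.40371022] [ 1.79903970e+02 -9.39065441e-03 -1.99889680e+01]
side [[570.8107596275892, 0.0, 318.8121800228583], [0.0, 570.8107596275892, 236.20350001752936], [0.0, 0.0, 1.0]] [0.331 0.476 0.826] [[-0.925, -0.38, -0.013], [-0.288, 0.724, -0.626], [0.247, -0.575, -0.78]]
top [[618.9934841387613, 0.0, 318.0719296127381], [0.0, 618.9934841387613, 242.36893053014228], [0.0, 0.0, 1.0]] [ 0.502 -0.059  1.287] [[0.017, -1.0, 0.009], [-0.999, -0.017, -0.049], [0.049, -0.008, -0.999]]
```

View pics/side0.png

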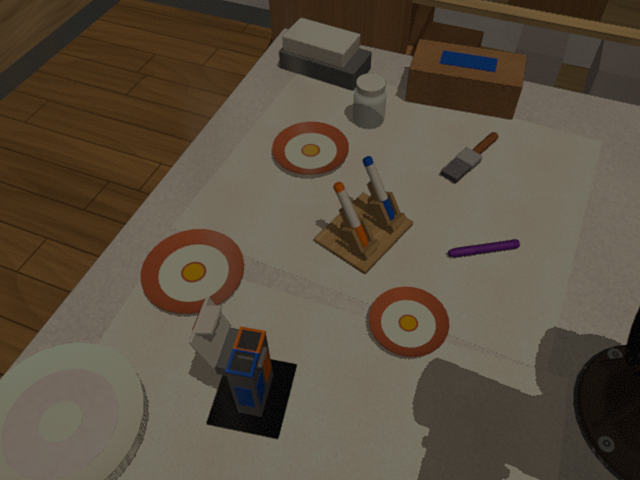

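View pics/top0.png

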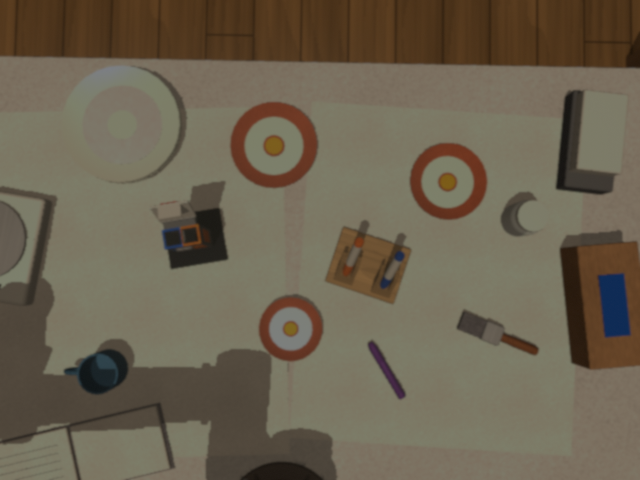

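The side view shows the orange pen at about (350,215), the blue pen at (382,190), the case at (250,375) with its lid leaning back at (210,335), and the saucer at (408,322). Possible mix-ups:
- **Purple pen:** side (485,248), top (387,370), lying flat. It isn't meant.
- **Blue label on the wooden box:** side (468,62). Not a pen.
- **Paintbrush:** side (470,157). Not a pen.

I choose the two capped pens standing in the rest, and check them in close crops.

```bash
python3 - <<'E'
import cv2,numpy as np
s=cv2.imread("pics/side0.png");t=cv2.imread("pics/top0.png")
g=lambda im:np.clip((im/255.)**0.6*255,0,255).astype(np.uint8)
def crop(im,x,y,w,h,k):return cv2.resize(g(im[y:y+h,x:x+w]),None,fx=k,fy=k,interpolation=cv2.INTER_CUBIC)
a=np.hstack([crop(s,310,145,110,135,3.6),crop(t,320,215,100,135/1.35,4.86 ) if 0 else crop(t,320,215,100,100,3.96)[:486]]) if 0 else None
cv2.imwrite("pics/c_rest_side.png",crop(s,305,145,120,130,4.5));cv2.imwrite("pics/c_rest_top.png",crop(t,320,215,100,95,6))
cv2.imwrite("pics/c_case_side.png",crop(s,180,285,130,160,3.7));cv2.imwrite("pics/c_case_top.png",crop(t,145,175,95,100,6))
E
```

```text
(no output)
```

View pics/c_rest_side.png

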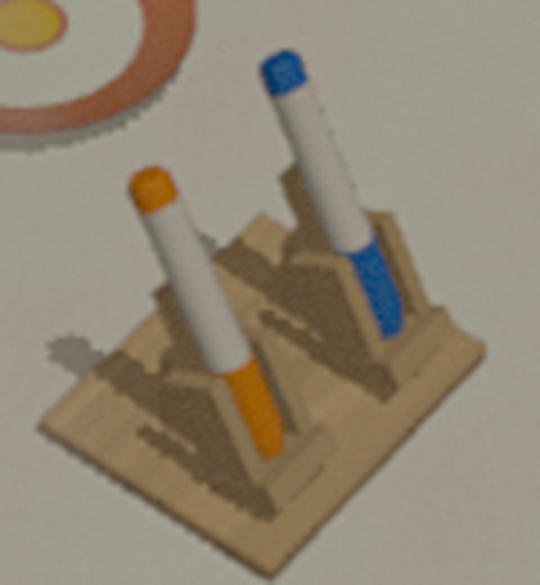

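View pics/c_rest_top.png

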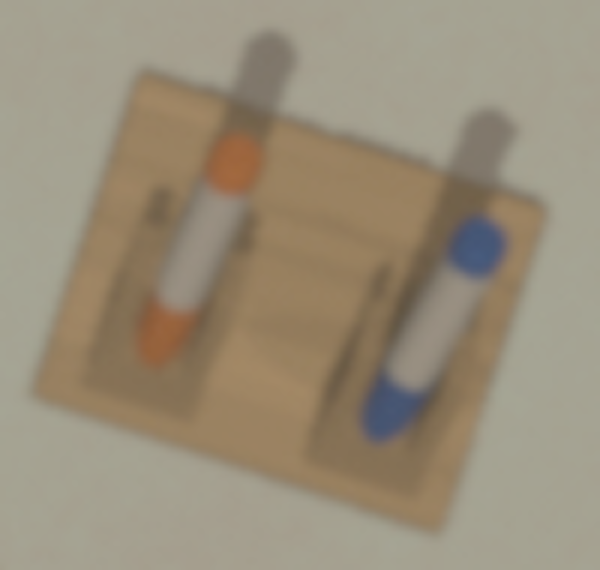

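View pics/c_case_side.png

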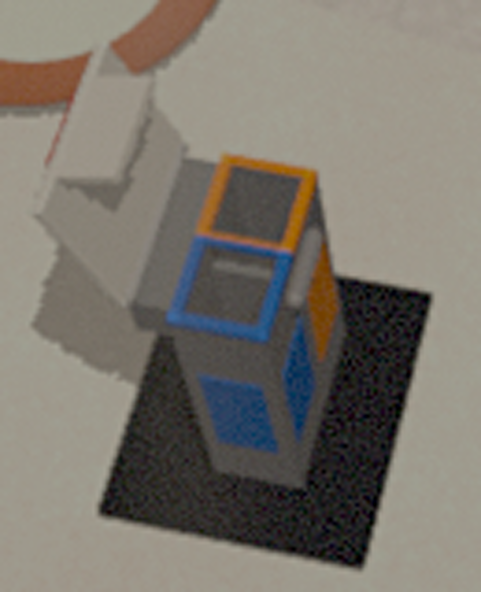

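View pics/c_case_top.png

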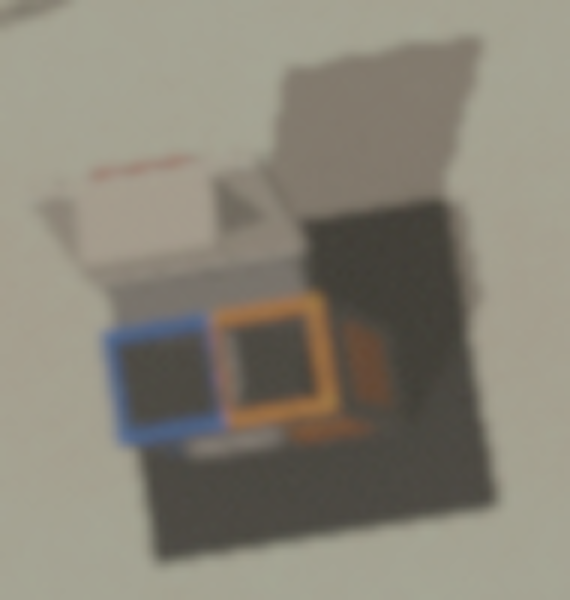

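```bash
cat > h.py <<'E'
import cv2,numpy as np
def ray(s,uv):
    uv=np.atleast_2d(np.asarray(uv,float)); d=np.c_[uv,np.ones(len(uv))]@np.linalg.inv(s["K"]).T@s["R"]
    return -s["R"].T@s["t"],d/np.linalg.norm(d,axis=1)[:,None]
def onz(s,uv,z):
    o,d=ray(s,uv); return o+d*((z-o[2])/d[:,2])[:,None]
def tri(sa,pa,sb,pb):
    A=[];b=[]
    M=np.zeros((3,3));v=np.zeros(3);R=[]
    for s,p in((sa,pa),(sb,pb)):
        o,d=ray(s,p);d=d[0];P=np.eye(3)-np.outer(d,d);M+=P;v+=P@o;R.append((P,o))
    x=np.linalg.solve(M,v); return x,[np.linalg.norm(P@(x-o))*1e3 for P,o in R]
def proj(s,X):
    c=np.atleast_2d(X)@s["R"].T+s["t"]; q=c@s["K"].T; return q[:,:2]/q[:,2:]
def masks(s):
    h=cv2.cvtColor(s["color"],cv2.COLOR_RGB2HSV)
    H,S,V=h[...,0].astype(int),h[...,1],h[...,2]
    return {"blue":((H>102)&(H<122)&(S>110)&(V>35)).astype(np.uint8),"orange":((H>3)&(H<18)&(S>150)&(V>60)).astype(np.uint8)}
def comps(m,roi,amin=8):
    x,y,w,h=roi; z=np.zeros_like(m); z[y:y+h,x:x+w]=m[y:y+h,x:x+w]
    n,l,st,c=cv2.connectedComponentsWithStats(z); return [(c[i],st[i],l==i) for i in range(1,n) if st[i][4]>=amin]
E
python3 - <<'E'
from h import *
for n,rois in(("side",[(320,150,95,100),(190,310,110,110)]),("top",[(330,228,85,65),(155,215,70,50)])):
    s=dict(np.load(n+"0.npz"));m=masks(s)
    for r in rois:
        for c in m:
            for q in comps(m[c],r):
                print(n,c,q[0].round(1),q[1])
E
```

```text
side blue [367.4 160.7] [363 156  10  10  70]
side blue [388.8 208.7] [383 198  11  22 124]
side orange [335.1 160.8] [320 150  28  23 246]
side orange [338.4 186.6] [334 182  10  11  84]
side orange [396.5 207.2] [390 196  16  23  41]
side orange [384.8 214.1] [381 207   8  15  27]
side orange [393.8 221.2] [391 219   7   5  11]
side orange [406.1 227.9] [400 221  12  14  20]
side orange [361.3 235.4] [349 223  20  25 200]
side orange [372.9 241.4] [371 240   5   4   9]
side blue [241.8 364.2] [225 349  34  29 335]
side blue [260.2 386.9] [256 371   9  33 171]
side blue [244.2 396.2] [234 386  21  22 293]
side orange [194.2 310.8] [190 310  10   3  26]
side orange [249.7 338.5] [233 327  33  26 278]
side orange [266.5 366.3] [263 353   8  29 127]
top blue [399.  255.8] [396 252   7   8  44]
top blue [384.5 282.9] [382 280   7   7  35]
top orange [358.7 241.6] [354 237  11  10  87]
top orange [346.5 270.5] [342 265  11  12  92]
top blue [169.7 229.9] [163 228  15   5  27]
top blue [172.5 246.2] [165 244  16   5  40]
top orange [194.4 236.3] [181 224  23  24 190]
```

```bash
cat > loc.py <<'E'
from h import *
S={n:dict(np.load(n+"0.npz")) for n in("side","top")}
def msk(n):
    h=cv2.cvtColor(S[n]["color"],cv2.COLOR_RGB2HSV);H,Sa,V=[h[...,i].astype(int) for i in range(3)]
    return {"blue":((H>100)&(H<125)&(Sa>(110 if n=="side" else 75))&(V>30)).astype(np.uint8),"orange":((H>3)&(H<18)&(Sa>(175 if n=="side" else 150))&(V>60)).astype(np.uint8)}
roi={"side":{"pen":(325,152,90,95),"rim":(222,324,48,56)},"top":{"pen":(330,232,85,60),"rim":(158,220,47,32)}}
if __name__=="__main__":
  ax={}
  for n in S:
    m=msk(n); pts=[];rc={}
    for c in m:
        for q in comps(m[c],roi[n]["pen"],25):
            print(n,c,q[0].round(1),q[1][4])
        r=max(comps(m[c],roi[n]["rim"],20),key=lambda q:q[1][4]) if n=="side" else None
        z=np.zeros_like(m[c]);
        if n=="side": z=r[2]
        else:
            x,y,w,h=roi[n]["rim"]; z[y:y+h,x:x+w]=m[c][y:y+h,x:x+w]
        p=np.argwhere(z)[:,::-1]; pts.append(p)
        w=onz(S[n],p,.142)[:,:2]; b=cv2.minAreaRect((w*1e3).astype(np.float32)); print(n,c,"rim",np.round(b[0],1),np.round(b[1],1),round(b[2],1))
    w=onz(S[n],np.vstack(pts),.142)[:,:2]; b=cv2.minAreaRect((w*1e3).astype(np.float32)); print(n,"rim all",np.round(b[0],1),np.round(b[1],1),round(b[2],1))
    # rest base
    h=cv2.cvtColor(S[n]["color"],cv2.COLOR_RGB2LAB)
    hs=cv2.cvtColor(S[n]["color"],cv2.COLOR_RGB2HSV)
    wood=((hs[...,0]>8)&(hs[...,0]<24)&(hs[...,1]>(85))).astype(np.uint8)
    x,y,w_,h_=(300,185,120,90) if n=="side" else (320,220,100,90)
    q=max(comps(wood,(x,y,w_,h_)),key=lambda q:q[1][4])
    p=np.argwhere(q[2])[:,::-1]
    print(n,"wood",q[1]); w=onz(S[n],p,.012)[:,:2];b=cv2.minAreaRect((w*1e3).astype(np.float32));print(n,"rest",np.round(b[0],1),np.round(b[1],1),round(b[2],1))
    cv2.imwrite(f"pics/wood_{n}.png",cv2.resize(q[2][y:y+h_,x:x+w_].astype(np.uint8)*255,None,fx=4,fy=4))
E
python3 loc.py
```

```text
side blue [367.4 160.7] 70
side blue [388.8 208.7] 124
side blue rim [560.8 205.4] [37.3 35.1] 9.8
side orange [336.1 160.8] 183
side orange [338.4 186.6] 77
side orange [361.7 235.4] 177
side orange rim [567.  170.5] [36.7 32.8] 10.4
side rim all [563.7 188.5] [37.3 69.4] 9.8
side wood [ 314  185   99   89 4128]
side rest [ 515.2 -184.7] [188.7 126.9] 72.3
top blue [399.1 255.9] 54
top blue [384.5 282.8] 51
top blue rim [561.3 202.8] [37.2 29.9] 10.4
top orange [358.7 241.6] 87
top orange [346.5 270.5] 92
top orange rim [565.  165.9] [43.3 34. ] 12.4
top rim all [562.  182.8] [43.3 69.6] 10.8
top wood [ 326  227   85   77 3620]
top rest [ 520.3 -172.3] [148.9 119.3] 72.5
```

```bash
cat > loc2.py <<'E'
from loc import *
roi["top"]["rim"]=(158,220,47,32)
yaw=np.radians(10.1);R=np.array([[np.cos(yaw),np.sin(yaw)],[-np.sin(yaw),np.cos(yaw)]])
for n in S:
    m=msk(n)
    for c in m:
        x,y,w,h=roi[n]["rim"];z=np.zeros_like(m[c]);z[y:y+h,x:x+w]=m[c][y:y+h,x:x+w]
        if n=="side": z=max(comps(z,roi[n]["rim"]),key=lambda q:q[1][4])[2]
        l=(onz(S[n],np.argwhere(z)[:,::-1],.142)[:,:2]@R.T)*1e3
        print(n,c,"x",np.sort(l[:,0])[[0,3,-4,-1]].round(1),"y",np.sort(l[:,1])[[0,3,-4,-1]].round(1))
print("side ctr",R@[563.7,188.5],"top ctr",R@[562,182.8])
# pen axes: principal line through coloured caps, each view -> plane
rois={"orange":{"side":[(332,180,14,16),(347,221,25,30)],"top":[(350,233,18,18),(338,262,18,18)]},"blue":{"side":[(360,153,16,16),(380,196,16,27)],"top":[(392,248,16,16),(378,276,16,16)]}}
for c in rois:
    N=[];O=[];C={}
    for n in S:
        m=msk(n)[c]; q=[max(comps(m,r),key=lambda q:q[1][4]) for r in rois[c][n]]
        C[n]=[a[0] for a in q]; o,d=ray(S[n],C[n]); k=np.cross(d[0],d[1]);N.append(k/np.linalg.norm(k));O.append(o)
    u=np.cross(*N);u/=np.linalg.norm(u);u*=np.sign(u[2])
    P=np.linalg.lstsq(np.array(N),np.array([N[0]@O[0],N[1]@O[1]]),rcond=None)[0]
    P=P+u*(.08-P[2])/u[2]
    print(c,"axis",u.round(3),"tilt",np.degrees(np.arccos(u[2])).round(1),"yaw",np.degrees(np.arctan2(u[1],u[0])).round(1),"at z=.08",P.round(4))
    for i in(0,1): print("  tri",[np.round(v,4) for v in tri(S["side"],C["side"][i],S["top"],C["top"][i])])
y=np.radians(-17.5);
for s in(1,-1): print("rest groove",s,np.array([.5203,-.1723])+s*.04*np.array([-np.sin(y),np.cos(y)]))
E
python3 loc2.py
```

```text
side blue x [569.5 569.7 606.6 606.9] y [ 86.4  86.6 121.2 121.5]
side orange x [569.7 570.  606.4 606.6] y [52.  52.2 84.6 84.8]
top blue x [569.5 570.4 606.2 606.7] y [ 86.2  87.2 115.9 116.2]
top orange x [564.1 564.7 606.8 607.4] y [46.4 48.2 80.1 81.5]
side ctr [588.02107042  86.72462593] top ctr [585.34782468  81.41108124]
orange axis [ 0.497 -0.157  0.853] tilt 31.4 yaw -17.6 at z=.08 [ 0.5278 -0.133   0.08  ]
  tri [array([ 0.5608, -0.144 ,  0.134 ]), array([0.5592, 0.5592])]
  tri [array([ 0.508 , -0.1263,  0.0485]), array([0.5254, 0.5254])]
blue axis [ 0.505 -0.162  0.848] tilt 32.1 yaw -17.7 at z=.08 [ 0.502  -0.2082  0.08  ]
  tri [array([ 0.5356, -0.2193,  0.1351]), array([0.2446, 0.2446])]
  tri [array([ 0.4841, -0.2028,  0.0487]), array([0.2322, 0.2322])]
rest groove 1 [ 0.53232823 -0.13415132]
rest groove -1 [ 0.50827177 -0.21044868]
```

View pics/wood_top.png

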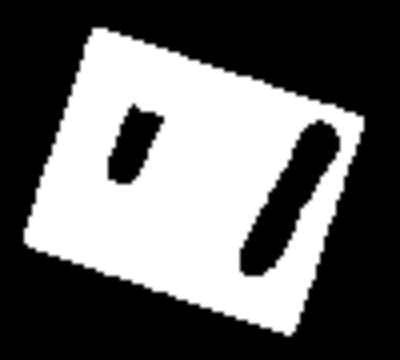

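```bash
python3 - <<'E'
from loc import *
yaw=np.radians(10.1);R=np.array([[np.cos(yaw),-np.sin(yaw)],[np.sin(yaw),np.cos(yaw)]])
out=[]
for n,(x,y,w,h) in(("side",(215,318,65,65)),("top",(152,210,65,65))):
    im=cv2.resize(S[n]["color"][y:y+h,x:x+w,::-1],None,fx=6,fy=6,interpolation=cv2.INTER_NEAREST)
    im=np.clip((im/255.)**.6*255,0,255).astype(np.uint8)
    for cy,col in((86.7,(0,255,0)),(84,(0,255,255))):
      for x0,x1,y0,y1 in((-18,18,-34,34),(-14,14,2,30),(-14,14,-30,-2)):
        c=np.array([[x0,y0],[x1,y0],[x1,y1],[x0,y1]],float)+[588.2,cy]
        p=proj(S[n],np.c_[c@R.T/1e3,np.full(4,.142)]); p=((p-[x,y]+.5)*6).astype(int); cv2.polylines(im,[p],True,col,1)
    out.append(im)
cv2.imwrite("pics/rim_ov.png",np.hstack(out))
E
```

```text
(no output)
```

View pics/rim_ov.png

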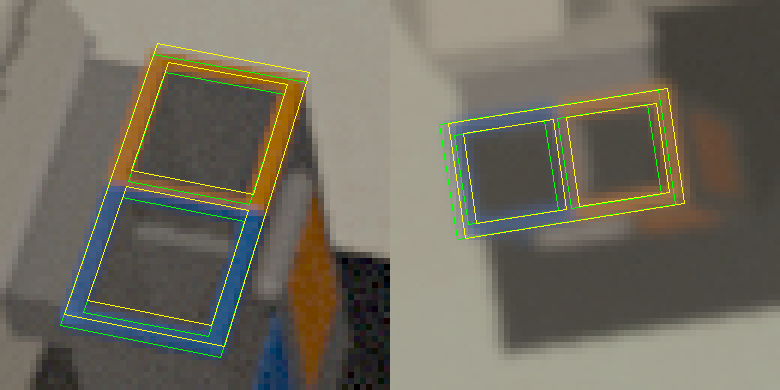

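```bash
cat > g.py <<'E'
from plant import *
import numpy as np
from scipy.spatial.transform import Rotation as Ro
CY=np.radians(10.1); CX=np.array([np.cos(CY),np.sin(CY),0]);CYv=np.array([-np.sin(CY),np.cos(CY),0])
CASE=.5882*CX+.0843*CYv
RYW=np.radians(-17.5)
u=np.array([.5*np.cos(RYW),.5*np.sin(RYW),np.cos(np.pi/6)]); ry=np.array([-np.sin(RYW),np.cos(RYW),0])
PLUG={"orange":np.array([.5608,-.144,.134]),"blue":np.array([.5356,-.2193,.1351])}
def ori(z,y):
    z=z/np.linalg.norm(z);x=np.cross(y,z);x/=np.linalg.norm(x);y=np.cross(z,x)
    return Ro.from_matrix(np.c_[x,y,z]).as_euler("xyz",degrees=True)
def tcp(P,z): return np.asarray(P)-.159*np.asarray(z)/np.linalg.norm(z)
def grasp(c,s=112): return PLUG[c]+u*(s-125)*1e-3
def slot(c): return CASE+CYv*(.016 if c=="blue" else -.016)+[0,0,.142]
D=np.array([0,0,-1.])
E
python3 - <<'E'
from g import *
print("case",CASE,read_t())
for sg in(1,-1):
  for c in("blue","orange"):
    o=ori(-u,sg*ry);p=tcp(grasp(c),-u)
    print(sg,c,p.round(3),o.round(1),[None if (q:=inverse_kinematics(a,o)) is None else np.round(q,1) for a in(p,p+.08*u,p+[0,0,.1],p+[0,0,.15])])
    o=ori(D,sg*CYv)
    print("  slot",o.round(1),[None if (q:=inverse_kinematics(tcp(slot(c)+[0,0,dz],D),o)) is None else np.round(q,1) for dz in(.024,.18,.21)])
E
```

```text
case [0.56430136 0.18614433 0.        ] 0.1
1 blue [ 0.605 -0.241  0.262] [180.  -30.  162.5] [array([ -6.4,  34.6,   2.9,  -5.5, -87.9, -99.4]), array([ -7. ,  34.9,  13.1,  -5.3, -97.8, -99.8]), array([  -6.4,   30. ,    8.8,   -5.6,  -98.3, -100.4]), array([  -6.5,   28.3,   12.6,   -5.7, -103.8, -100.9])]
  slot [-180.     0.  -169.9] [array([  38.5,   16.8,  -15.7,    0. ,  -57.4, -118.4]), array([  38.5,   11. ,   -2.6,    0. ,  -76.5, -118.4]), array([  38.5,   10.4,    0.5,    0. ,  -80.1, -118.4])]
1 orange [ 0.63  -0.166  0.26 ] [180.  -30.  162.5] [array([  -0.5,   34.7,    4.1,   -8.4,  -88.4, -104.6]), array([  -1.4,   34.9,   14.2,   -8.1,  -98.2, -105.2]), array([  -0.5,   30.1,   10. ,   -8.5,  -98.7, -106.1]), array([  -0.5,   28.4,   13.8,   -8.7, -104.2, -107. ])]
  slot [-180.     0.  -169.9] [array([  35.6,   16.4,  -16.3,    0. ,  -57.2, -115.5]), array([  35.6,   10.5,   -3.1,    0. ,  -76.4, -115.5]), array([ 3.560e+01,  9.900e+00, -1.000e-01,  0.000e+00, -8.000e+01,
       -1.155e+02])]
-1 blue [ 0.605 -0.241  0.262] [180.   30.  -17.5] [array([ -6.4,  34.6,   2.9,  -5.5, -87.9,  80.6]), array([ -7. ,  34.9,  13.1,  -5.3, -97.8,  80.2]), array([ -6.4,  30. ,   8.8,  -5.6, -98.3,  79.6]), array([  -6.5,   28.3,   12.6,   -5.7, -103.8,   79.1])]
  slot [180.    0.   10.1] [array([ 38.5,  16.8, -15.7,   0. , -57.4,  61.6]), array([ 38.5,  11. ,  -2.6,   0. , -76.5,  61.6]), array([ 38.5,  10.4,   0.5,   0. , -80.1,  61.6])]
-1 orange [ 0.63  -0.166  0.26 ] [180.   30.  -17.5] [array([ -0.5,  34.7,   4.1,  -8.4, -88.4,  75.4]), array([ -1.4,  34.9,  14.2,  -8.1, -98.2,  74.8]), array([ -0.5,  30.1,  10. ,  -8.5, -98.7,  73.9]), array([  -0.5,   28.4,   13.8,   -8.7, -104.2,   73. ])]
  slot [180.    0.   10.1] [array([ 35.6,  16.4, -16.3,   0. , -57.2,  64.5]), array([ 35.6,  10.5,  -3.1,   0. , -76.4,  64.5]), array([ 35.6,   9.9,  -0.1,   0. , -80. ,  64.5])]
```

```bash
python3 - <<'E'
from g import *
import cv2
c="blue";o=ori(-u,-ry);p=tcp(grasp(c),-u)
move_gripper(.05,15)
goto([.35,.5,.52],[180,0,-20]);print(read_t())
goto(p+.08*u,o);print(read_t(),read_ee_pos(),read_contact_force())
for n in("side","top"):
    s=snapshot(n);cv2.imwrite(f"pics/{n}1.png",s["color"][:,:,::-1])
E
python3 -c "
import cv2,numpy as np
a=cv2.imread('pics/side1.png')[90:290,280:480];b=cv2.imread('pics/top1.png')[180:330,320:470]
cv2.imwrite('pics/p1.png',np.hstack([cv2.resize(a,(400,400)),cv2.resize(b,(400,400))]))"
```

```text
1.7833
4.5333 [ 0.643798   -0.25217728  0.33130671] [ 0.05949031 -0.33158119 -0.00870901]
```

View pics/p1.png

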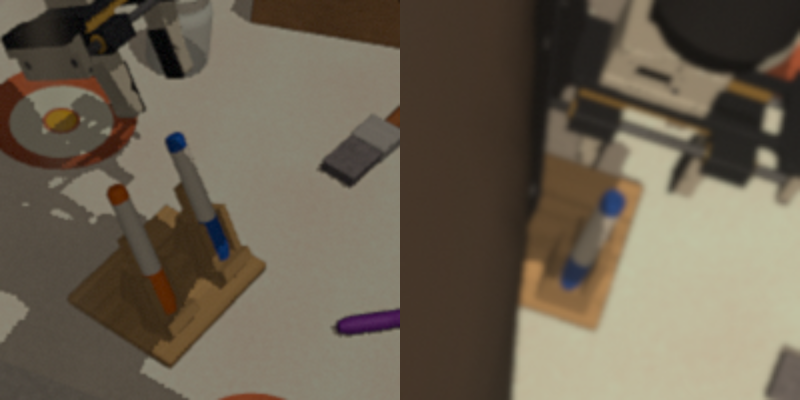

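The side crop (left half) shows the two fingertips at (125,90) and (175,50), straddling the extended axis of the blue pen, whose tip is at (177,140). The top crop agrees, with tips at (605,150) and (685,175) and the pen at (613,200). Descending and gripping.

```bash
python3 - <<'E'
from g import *
import cv2
c="blue";o=ori(-u,-ry);p=tcp(grasp(c),-u)
line_to(p,o,v=.08);print(read_t(),read_contact_force().round(2))
move_gripper(0,15);print("w",read_grip_width(),read_t(),read_contact_force().round(2))
line_to(p+[0,0,.15],o,v=.12);print(read_t(),read_grip_width(),read_contact_force().round(2))
for n in("side","top"):
    s=snapshot(n);cv2.imwrite(f"pics/{n}2.png",s["color"][:,:,::-1])
E
```

```text
5.7833 [0.03 0.1  0.47]
w 0.017612289453119982 6.4083 [0.8  0.95 0.38]
7.8083 0.017821017708943017 [ 0.81  0.4  -1.01]
```

View pics/side2.png

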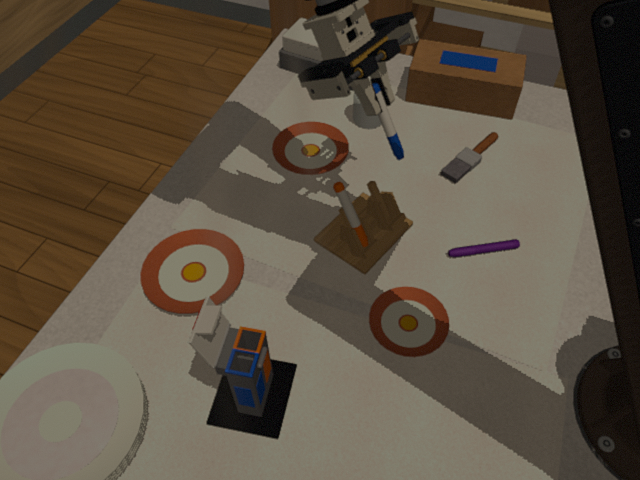

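The blue pen is out and held cap-down. Its cap end is at about (400,155) and the rest's groove is empty. Next I go above the blue slot and measure the pen in the hand.

```bash
python3 - <<'E'
from g import *
import cv2
c="blue";o=ori(D,-CYv)
goto(tcp(slot(c)+[0,0,.20],D),o);print(read_t(),read_grip_width(),read_ee_pos())
line_to(tcp(slot(c)+[0,0,.15],D),o,v=.12)
print(read_t(),read_ee_pos(),tcp(slot(c)+[0,0,.15],D))
for n in("side","top"):
    s=snapshot(n);cv2.imwrite(f"pics/{n}3.png",s["color"][:,:,::-1]);np.savez(f"{n}3.npz",**s)
E
```

```text
9.475 0.017631810454958142 [0.5618542  0.2012076  0.50054863]
10.0417 [0.56198191 0.20153914 0.45126062] [0.56149549 0.20189638 0.451     ]
```

View pics/side3.png

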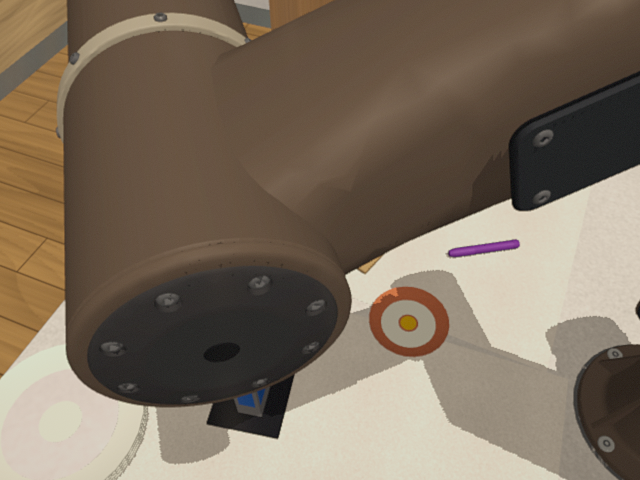

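View pics/top3.png

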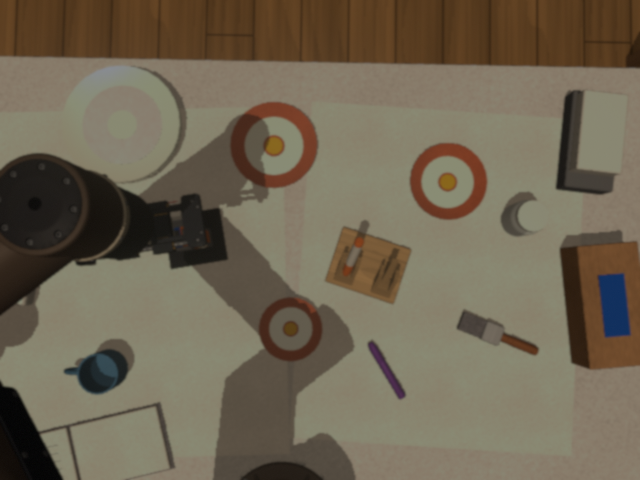

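The arm hides the slot in both views here (the wrist covers side (220,350)), so I check the pen in the hand against the lift picture instead.

```bash
python3 - <<'E'
from g import *
from h import *
for n in("side","top"):
    s=dict(np.load(n+"0.npz"));im=cv2.imread(f"pics/{n}2.png");
    P=grasp("blue")+[0,0,.15]
    pts=proj(s,[P+u*(k-112)*1e-3 for k in(0,23,45,120,130)]);print(n,pts.round(1).tolist())
    x,y=(pts.mean(0)-50).astype(int)
    c=cv2.resize(np.clip((im[y:y+100,x:x+100]/255.)**.6*255,0,255).astype(np.uint8),None,fx=4,fy=4,interpolation=cv2.INTER_CUBIC)
    for q in pts: cv2.circle(c,tuple(int(v) for v in (q-[x,y]+.5)*4),3,(0,255,0),1)
    cv2.imwrite(f"pics/h_{n}.png",c)
a=[cv2.imread(f"pics/h_{n}.png") for n in("side","top")];cv2.imwrite("pics/h2.png",np.hstack(a))
E
```

```text
side [[399.4, 158.9], [394.7, 146.7], [390.1, 134.8], [373.7, 92.1], [371.4, 86.2]]
top [[391.5, 288.6], [395.0, 282.6], [398.4, 276.8], [411.1, 255.2], [412.9, 252.1]]
```

View pics/h2.png

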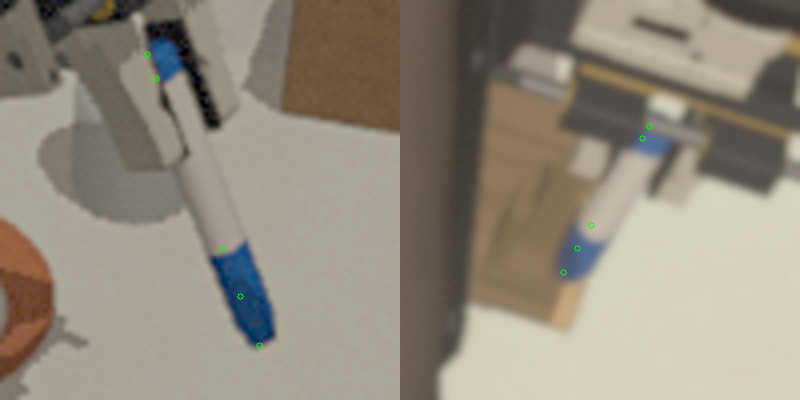

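```bash
python3 - <<'E'
from g import *
from h import *
import loc
C={}
for n,r in(("side",(375,125,40,50)),("top",(375,265,45,35))):
    s=loc.S[n];s["color"]=cv2.imread(f"pics/{n}2.png")[:,:,::-1].copy()
    q=max(comps(loc.msk(n)["blue"],r),key=lambda q:q[1][4]);C[n]=q[0];print(n,q[0],q[1])
x,e=tri(loc.S["side"],C["side"],loc.S["top"],C["top"]);print(x.round(4),np.round(e,2),"expected",np.array([.4841,-.2028,.1987]),"diff mm",((x-[.4841,-.2028,.1987])*1e3).round(1), "in rest y",(x-[.4841,-.2028,.1987])@ry*1e3,"axis pred s=23",grasp("blue",23)+[0,0,.15])
E
```

```text
side [396.00956938 145.96650718] [388 134  15  25 209]
top [395.3        284.45714286] [391 279  10  11  70]
[ 0.4844 -0.2041  0.1991] [0.61 0.61] expected [ 0.4841 -0.2028  0.1987] diff mm [ 0.3 -1.3  0.4] in rest y -1.1426656431768103 axis pred s=23 [ 0.48696044 -0.203964    0.19676541]
```

The lifted cap sits within about 1.3 mm of where it should be, so the fit has margin. Inserting with force checks.

```bash
cat > ins.py <<'E'
from g import *
import cv2,sys
def insert(c,off=np.zeros(3)):
    o=ori(D,-CYv)
    f0=np.array(read_contact_force())
    for dz in(.11,.095,.08,.06,.04,.025):
        line_to(tcp(slot(c)+off+[0,0,dz],D),o,v=.08)
        f=np.array(read_contact_force())-f0;print(dz,f.round(2),read_grip_width(),round(read_t(),2))
        if np.linalg.norm(f)>4: print("STOP");return False
    return True
E
python3 - <<'E'
from ins import *
if insert("blue"):
    move_gripper(.032);sleep(.3);print(read_t(),read_contact_force(),read_grip_width())
E
```

```text
0.11 [-0.19  0.   -0.35] 0.01795693839701871 10.79
0.095 [ 0.82 -0.18  0.12] 0.017440541073068347 11.12
0.08 [-0.76 -0.31  0.43] 0.0176537301716997 11.46
0.06 [-0.1  -0.27  0.16] 0.017724255848078147 11.86
0.04 [-0.78  0.43  0.02] 0.017760202801816335 12.26
0.025 [ 0.54 -0.55  0.42] 0.017377606093601707 12.59
13.4167 [-0.10028283  0.32445043 -0.6987656 ] 0.032121098610256825
```

```bash
python3 - <<'E'
from ins import *
o=ori(D,-CYv)
line_to(tcp(slot("blue")+[0,0,.15],D),o,v=.2)
move_gripper(.05,15)
o=ori(-u,-ry);p=tcp(grasp("orange"),-u)
goto(p+[0,0,.12],o);print(read_t())
for n in("side","top"):
    s=snapshot(n);cv2.imwrite(f"pics/{n}4.png",s["color"][:,:,::-1]);np.savez(f"{n}4.npz",**s)
E
python3 - <<'E'
import cv2,numpy as np
g=lambda im:np.clip((im/255.)**.6*255,0,255).astype(np.uint8)
s=cv2.imread('pics/side4.png');t=cv2.imread('pics/top4.png')
cv2.imwrite('pics/p4.png',np.hstack([cv2.resize(g(s[310:430,180:300]),(400,400)),cv2.resize(g(s[120:280,290:450]),(400,400))]))
E
```

```text
16.075
```

View pics/p4.png

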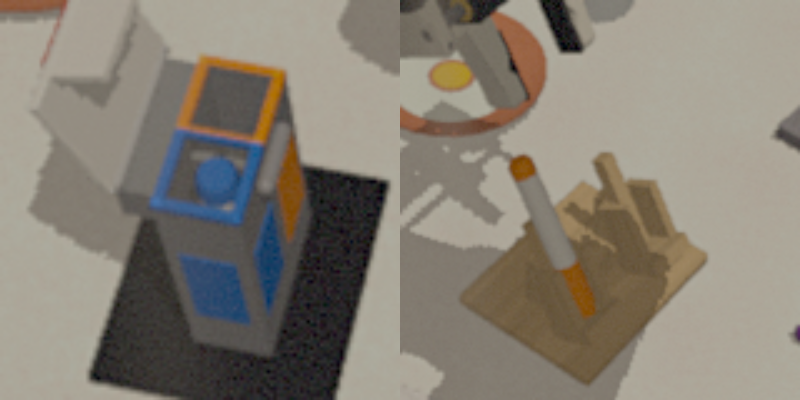

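The left crop shows the blue pen's end plug inside the blue compartment at (217,180), below the rim. The right crop shows the orange pen untouched, with its tip at (522,167) and the fingertips straddling its axis. Taking the orange pen.

```bash
python3 - <<'E'
from ins import *
c="orange";o=ori(-u,-ry);p=tcp(grasp(c),-u)
line_to(p+.07*u,o,v=.15);line_to(p,o,v=.08);print(read_t(),read_contact_force().round(2))
move_gripper(0,15);print("w",read_grip_width(),read_contact_force().round(2))
line_to(p+[0,0,.15],o,v=.12);print(read_t(),read_grip_width(),read_contact_force().round(2))
for n in("side","top"):
    s=snapshot(n);cv2.imwrite(f"pics/{n}5.png",s["color"][:,:,::-1]);np.savez(f"{n}5.npz",**s)
E
python3 - <<'E'
from g import *
from h import *
P=grasp("orange")+[0,0,.15];out=[]
for n in("side","top"):
    s=dict(np.load(n+"5.npz"));im=s["color"][:,:,::-1]
    pts=proj(s,[P+u*(k-112)*1e-3 for k in(0,23,45,120,130)])
    x,y=(pts.mean(0)-50).astype(int)
    c=cv2.resize(np.clip((im[y:y+100,x:x+100]/255.)**.6*255,0,255).astype(np.uint8),None,fx=4,fy=4,interpolation=cv2.INTER_CUBIC)
    for q in pts: cv2.circle(c,tuple(int(v) for v in (q-[x,y]+.5)*4),3,(0,255,0),1)
    out.append(c)
cv2.imwrite("pics/h5.png",np.hstack(out))
E
```

```text
17.8083 [0.45 0.33 0.72]
w 0.01758559036420798 [0.46 1.69 0.18]
19.8333 0.017748783073090503 [ 0.04 -0.78 -0.49]
```

View pics/h5.png

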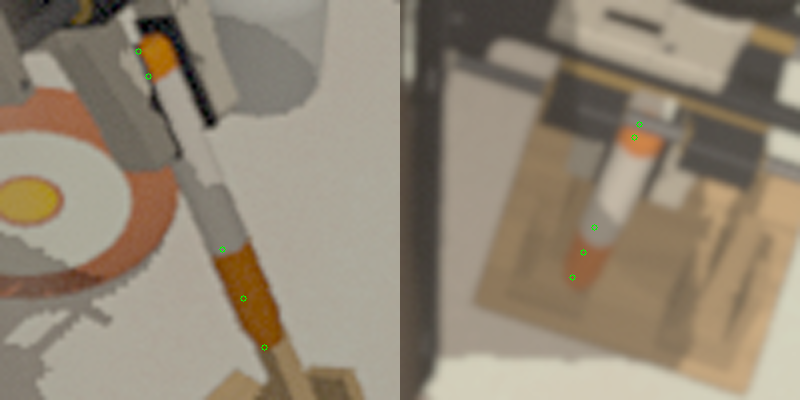

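```bash
python3 - <<'E'
from ins import *
c="orange";o=ori(D,-CYv)
goto(tcp(slot(c)+[0,0,.20],D),o);print(read_t(),read_grip_width(),read_ee_pos())
line_to(tcp(slot(c)+[0,0,.13],D),o,v=.12)
if insert(c):
    move_gripper(.032);sleep(.3);print(read_t(),read_contact_force(),read_grip_width())
    line_to(tcp(slot(c)+[0,0,.16],D),o,v=.2)
    goto([.50,-.05,.5],[180,0,10]);move_gripper(0,20);print(read_t())
    for n in("side","top"):
        s=snapshot(n);cv2.imwrite(f"pics/{n}6.png",s["color"][:,:,::-1]);np.savez(f"{n}6.npz",**s)
E
python3 - <<'E'
import cv2,numpy as np
g=lambda im:np.clip((im/255.)**.6*255,0,255).astype(np.uint8)
s=cv2.imread('pics/side6.png');t=cv2.imread('pics/top6.png')
cv2.imwrite('pics/p6.png',np.hstack([cv2.resize(g(s[310:410,180:280]),(400,400),interpolation=2),cv2.resize(g(t[190:260,140:210]),(400,400),interpolation=2)]))
E
```

```text
21.15 0.017529421604110487 [0.56740181 0.16973764 0.50042594]
0.11 [0.02 0.07 1.45] 0.017621214612595748 22.28
0.095 [0.2  0.51 1.05] 0.01778130521442385 22.62
0.08 [0.86 0.75 1.36] 0.01785296060823825 22.95
0.06 [ 0.04  0.39 -0.15] 0.017745248963664806 23.35
0.04 [-0.17 -0.03  1.01] 0.017765952617406173 23.75
0.025 [ 0.84  0.55 -0.46] 0.017686969103549038 24.08
24.9083 [-0.30389826 -0.18532228  0.34480579] 0.03219670518332933
27.3917
```

View pics/p6.png

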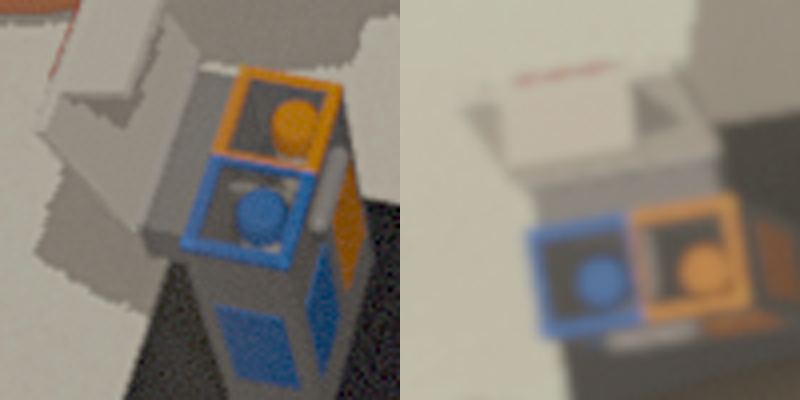

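```bash
python3 - <<'E'
from g import *
from h import *
S={n:dict(np.load(n+"6.npz")) for n in("side","top")}
for c,a,b in(("blue",(245.5,363.75),(175.35,239)),("orange",(254,341.75),(193.4,237.25))):
    x,e=tri(S["side"],a,S["top"],b);r=x-slot(c);print(c,x.round(4),np.round(e,2),"rel slot mm",(r@CX*1e3).round(1),(r@CYv*1e3).round(1),(r[2]*1e3).round(1))
e=onz(S["top"],(168.4,202.8),.207)[0];r=e-CASE;dx=r@CX-.034;print("lid edge rel hinge",dx,r@CYv,"theta",np.arccos(-dx/.064))
# path IK check
o=ori(D,-CYv)
def T(x,z): 
    p=CASE+CX*x; p=np.array([p[0],p[1],z+nose_length]);return p
for x,z in((.095,.26),(.095,.192),(.045,.201),(.0,.17),(-.024,.15)): print(x,z,inverse_kinematics(T(x,z),o))
E
```

```text
blue [0.5605 0.1992 0.1274] [0.15 0.15] rel slot mm -1.4 -2.5 -14.6
orange [0.5645 0.1656 0.1276] [0.05 0.05] rel slot mm -3.4 -4.3 -14.4
lid edge rel hinge 0.022287792778295124 -0.0005410915568753842 theta 1.9264964650450969
0.095 0.26 [ 3.33123057e+01  2.08502658e+01  5.46940729e+00  2.54444375e-14
 -7.46191415e+01  6.67876943e+01]
0.095 0.192 [ 3.33123057e+01  2.29916783e+01 -1.99902652e-01  2.54444375e-14
 -6.68084190e+01  6.67876943e+01]
0.045 0.201 [ 3.51563985e+01  1.81218157e+01 -6.27857033e+00  2.54444375e-14
 -6.55996140e+01  6.49436015e+01]
0.0 0.17 [ 3.70872281e+01  1.54475040e+01 -1.43851176e+01  2.54444375e-14
 -6.01673784e+01  6.30127719e+01]
-0.024 0.15 [ 3.82446135e+01  1.43546317e+01 -1.88049973e+01  2.54444375e-14
 -5.68403710e+01  6.18553865e+01]
```

Both pens sit at the same depth: the plug tops are about 14 mm below the rim, which means fully sunk. The lid angle is about 1.93 rad, and its red strip in the top view is at (168,203). Now I push the lid over from behind with closed fingers.

```bash
cat > lid.py <<'E'
from g import *
import cv2
o=ori(D,-CYv)
def T(x,z):
    p=CASE+CX*x; return np.array([p[0],p[1],z+nose_length])
E
python3 - <<'E'
from lid import *
goto(T(.10,.32),o);line_to(T(.10,.19),o,v=.2);f0=np.array(read_contact_force());print(read_t(),read_grip_width(),f0.round(2))
for th in(1.9,1.72,np.pi/2,1.35,1.15,.95,.75,.55,.42):
    if th>np.pi/2-.01: xf=.034-.064*np.cos(th)+.0025*np.sin(th); z=.192 if th>1.7 else .198
    else: xf=.034-.055*np.cos(th)+.0025*np.sin(th); z=.146+.055*np.sin(th)+.0025*np.cos(th)
    line_to(T(xf+.0095,z),o,v=.1);f=np.array(read_contact_force())-f0
    print(round(th,2),round(xf,4),round(z,4),f.round(2),round(read_t(),2))
    if np.linalg.norm(f)>10: print("STOP");break
for n in("side","top"):
    s=snapshot(n);cv2.imwrite(f"pics/{n}7.png",s["color"][:,:,::-1])
E
```

```text
29.45 0.000607647248604431 [-0.3   0.42  0.65]
1.9 0.0571 0.192 [-0.45 -0.19 -1.24] 29.93
1.72 0.046 0.192 [ 0.4  -0.1  -0.27] 30.19
1.57 0.0365 0.198 [-0.51  0.66 -0.96] 30.45
1.35 0.0244 0.2002 [ 0.21 -0.51 -1.06] 30.73
1.15 0.0138 0.1972 [ 0.78 -0.71 -0.48] 30.98
0.95 0.004 0.1922 [ 0.41  0.23 -0.44] 31.24
0.75 -0.0045 0.1853 [ 0.68 -0.18 -0.41] 31.5
0.55 -0.0116 0.1769 [ 0.57  0.08 -0.48] 31.76
0.42 -0.0152 0.1707 [ 1.26  0.07 -0.22] 32.01
```

View pics/top7.png

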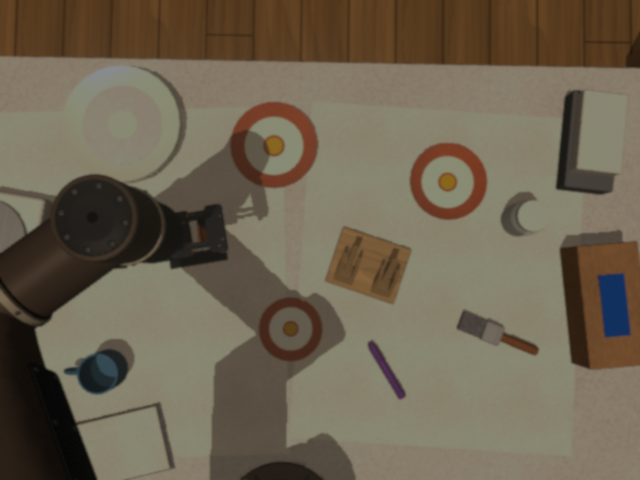

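The case area (around (200,240)) is hidden by the arm. Backing off to look at the lid.

```bash
python3 - <<'E'
from lid import *
line_to(T(.0,.26),o,v=.2)
goto([.50,-.03,.48],[180,0,10]);print(read_t())
for n in("side","top"):
    s=snapshot(n);cv2.imwrite(f"pics/{n}8.png",s["color"][:,:,::-1]);np.savez(f"{n}8.npz",**s)
g=lambda im:np.clip((im/255.)**.6*255,0,255).astype(np.uint8)
s=cv2.imread('pics/side8.png');t=cv2.imread('pics/top8.png')
cv2.imwrite('pics/p8.png',np.hstack([cv2.resize(g(s[310:410,180:280]),(400,400),interpolation=2),cv2.resize(g(t[190:260,140:210]),(400,400),interpolation=2)]))
E
```

```text
33.625
```

View pics/p8.png

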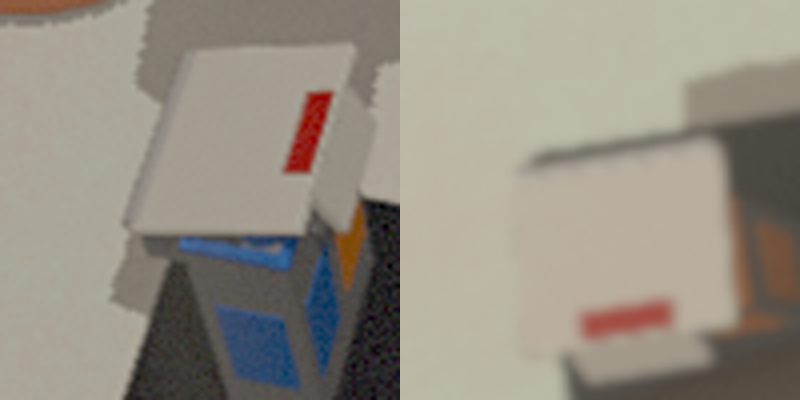

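The lid has swung over and stands nearly shut (roughly 0.4 rad), with the red strip at about (310,132) in the side crop and (627,320) in the top crop. Now I press its front edge down in small steps, watching the force.

```bash
python3 - <<'E'
from lid import *
goto(T(-.026,.23),o);line_to(T(-.026,.182),o,v=.12);sleep(.2)
f0=np.mean([read_contact_force() for _ in range(5)],0);print(read_t(),f0.round(2))
z=.182;pk=0
while z>.1503:
    z-=.002 if z<.165 else .004
    line_to(T(-.026,z),o,v=.04)
    f=np.array(read_contact_force())-f0;pk=max(pk,f[2])
    print(round(z,4),round(read_ee_pos()[2]-nose_length,4),f.round(1),round(read_t(),2))
    if f[2]>18: print("STOP");break
    if pk>6 and z<.153 and f[2]<2: print("snapped");break
line_to(T(-.026,.20),o,v=.15)
goto([.50,-.03,.48],[180,0,10]);print(read_t())
for n in("side","top"):
    s=snapshot(n);cv2.imwrite(f"pics/{n}9.png",s["color"][:,:,::-1]);np.savez(f"{n}9.npz",**s)
g=lambda im:np.clip((im/255.)**.6*255,0,255).astype(np.uint8)
s=cv2.imread('pics/side9.png');t=cv2.imread('pics/top9.png')
cv2.imwrite('pics/p9.png',np.hstack([cv2.resize(g(s[310:410,180:280]),(400,400),interpolation=2),cv2.resize(g(t[190:260,140:210]),(400,400),interpolation=2)]))
E
```

```text
35.3833 [ 0.14  0.27 -0.05]
0.178 0.1778 [-0.2 -0.8  0.1] 35.63
0.174 0.1736 [-0.4 -1.1 -0.4] 35.88
0.17 0.1696 [ 0.  -0.6 -0.5] 36.13
0.166 0.1657 [-0.2  0.4  0.7] 36.38
0.162 0.1619 [ 0.4 -1.   0.3] 36.63
0.16 0.1603 [-1.9  0.3  3.5] 36.88
0.158 0.1585 [-4.2  0.6  7.8] 37.13
0.156 0.1561 [-5.4  0.   5.8] 37.38
0.154 0.154 [-1.9 -1.   1.5] 37.63
0.152 0.1517 [ 0.4 -0.6 -0.3] 37.88
snapped
39.2917
```

View pics/p9.png

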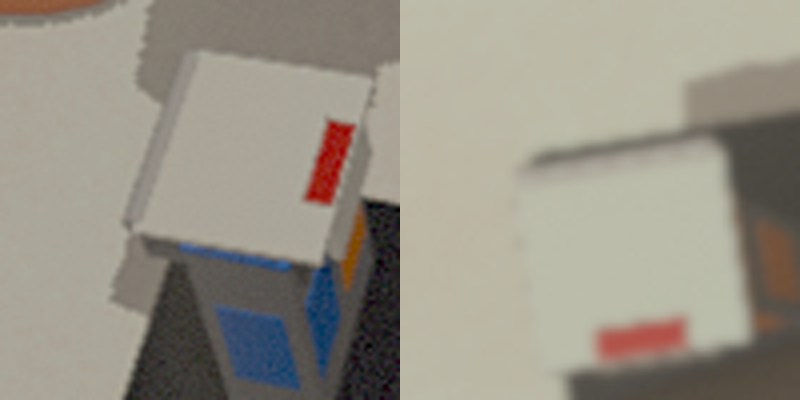

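View pics/side9.png

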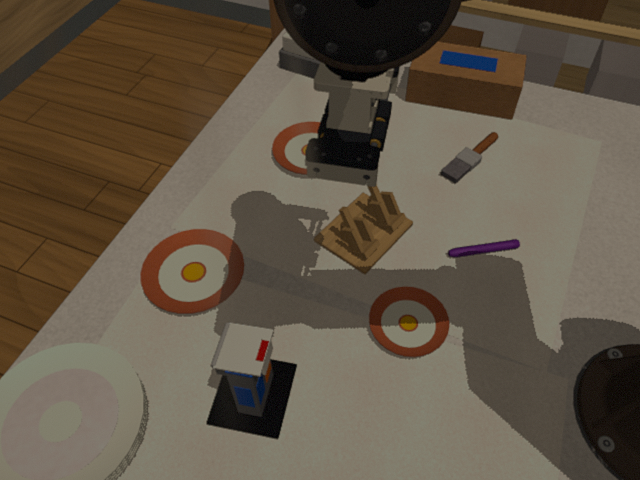

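The lid looks flat and shut: the red strip is at (330,162) in the side crop and (642,338) in the top crop. I check its height by triangulation, and whether the plates moved.

```bash
python3 - <<'E'
from g import *
from h import *
def red(s,r):
    h=cv2.cvtColor(s["color"],cv2.COLOR_RGB2HSV);m=(((h[...,0]<5)|(h[...,0]>172))&(h[...,1]>120)&(h[...,2]>60)).astype(np.uint8)
    return max(comps(m,r),key=lambda q:q[1][4])
for k in(8,9):
    S={n:dict(np.load(f"{n}{k}.npz")) for n in("side","top")}
    q=red(S["side"],(240,325,40,45));w=red(S["top"],(165,235,40,25))
    x,e=tri(S["side"],q[0],S["top"],w[0]);r=x-CASE;print(k,q[0].round(1),w[0].round(1),"z",x[2].round(4),"case x,y",(r@CX).round(4),(r@CYv).round(4),np.round(e,2))
a=dict(np.load("top0.npz"))["color"];b=dict(np.load("top9.npz"))["color"]
for n,(x,y,w,h) in{"plate_a":(222,95,104,100),"saucer":(250,288,80,80),"plate_b":(405,138,88,88)}.items():
    o=[]
    for im in(a,b):
        H=cv2.cvtColor(im,cv2.COLOR_RGB2HSV);m=((H[...,0]<12)&(H[...,1]>110)).astype(np.uint8)
        q=max(comps(m,(x,y,w,h)),key=lambda q:q[1][4]);c,rr=cv2.minEnclosingCircle(np.argwhere(q[2])[:,::-1].astype(np.float32));o.append((np.round(c,1),round(rr,1)))
    print(n,o)
E
```

```text
8 [256.7 342.6] [179.2 245.5] z 0.1675 case x,y -0.0175 0.0 [0.16 0.16]
9 [262.  350.2] [181.8 249. ] z 0.1491 case x,y -0.023 0.0001 [0.25 0.25]
plate_a [(array([273.4, 144. ]), 43.1), (array([273.5, 144.5]), 43.2)]
saucer [(array([290.3, 328.6]), 31.8), (array([290.2, 328.9]), 31.4)]
plate_b [(array([448.1, 180.7]), 38.3), (array([447.9, 180.8]), 38.2)]
```

```bash
python3 -c "
from plant import *
print(read_t(),read_contact_force());print(hand_in())"
```

```text
39.3917 [-0.68053634  0.47078807 -0.22333976]
the job is handed in; nothing more can be done
None
```

Both pens are in their own-colour compartments, cap end down, and the lid is pressed shut. I handed the job in at 39.4 s, with the gripper clear of everything.

**Checks**
- **Pens:** neither met any resistance going in. Both plugs triangulated at the same depth, about 14 mm below the rim. That is a few millimetres lower than I expected, because it is the centre of the visible plug rather than its top.
- **Lid:** while pressing, the force peaked at about 8 N downward (about 5 N sideways), then fell to zero with the fingertips at 152 mm. The red strip now triangulates at 149.1 mm, against 148.5 mm when shut, so it is closed within camera accuracy.
- **Plates and saucer:** their outlines in the top view match the start to within half a pixel (about 1 mm).

**Disagreements and gaps**
- **Case position:** the two cameras first differed by about 5 mm on the case's sideways position. I used about 84 mm, between the two, after checking the overlay.
- **Pen in the hand:** the lifted blue pen was about 1.3 mm from where I predicted it. Neither difference affected the fit.
- **View of the insertion:** the arm hid the case from both cameras while I put the pens in, so I relied on the force readings and looked afterwards.

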